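# Thread the pH electrode through the open clamp and the vessel lid and hold it at depth

## Robot

A 6-joint arm with a two-finger parallel gripper is mounted at the origin on the work surface. World frame = base frame: x ahead of the robot, y to its left, z up, the work surface at z = 0. Lengths are in m, angles in rad, forces in N, time in s.
With the tool pointing down it reaches from about 0.3 to 0.775 m from the base axis. Payload 14.6 kg.
Tool frame: the origin (TCP) lies at the very end of the fingers, on their centre line; the grasp point (between the pads) lies 19 mm behind it; z points along the fingers, y is the line along which they close (so a half turn about z gives the same grasp; the last joint's range is limited). The gripper opens to 94 mm and grips with 3 to 60 N. Pads are 16 mm wide; open, the fingers measure 119 mm over their backs; the gripper's body (75 mm by 177 mm) begins 78 mm behind the grasp point.
Start: joints at [-1.383, 0.3, 1.521, -0, 1.321, -0.067], TCP at [0.139, -0.532, 0.205] pointing down, gripper open.
Joint ranges: [-3.03, 3.03], [-0.79, 2.21], [0.23, 2.52], [-1.04, 4.18], [0, 3.07], [-2.55, 2.55]. Speed limits (rad/s): [2.22, 2.22, 2.57, 3.14, 3.14, 3.14].

## Interface

Orientations are given as [roll, pitch, yaw] about the fixed x, y, z axes, in that order (R = Rz(yaw) Ry(pitch) Rx(roll)).
In Python, from station import telemetry, cams, hand_in, nets gives the robot as it stands.
- The arm moves only by the tool move_arm, never from a script. Its argument "increments" is a list of rows, each a list of 4 numbers: the shift along the tool's x, y, z in m, then the turn about the tool's z in rad. In form: [[tx, ty, tz, roll], ...]. A call has 1 to 20 rows; each row shifts and turns the commanded pose from where the row before left it, along the tool's axes as they then stand; what a row does not reach is not made up. A row lasts 1/8 s, in which the tool goes at most 62.5 mm and 10.7 degrees, less where a joint would pass 70% of its speed; a pose out of reach is approached as far as the arm can. A call is refused whole if a number of a shift passes 0.0625 or a number of a turn 0.188, either way. A call with a gripper value outside its range is refused whole. "grip" is the opening, from 0 (shut) to 1 (fully open), set as the call begins (left out, the last holds). The fingers move at their own pace and stop on an object; "force" is the grip in N (left out, the last holds). Time passes only in rows, so rows that do not move let the fingers close. It gives the time, the measured TCP pose, the force, the opening and the grip force at its end, in the units of the state.
- telemetry.get_obs(): the state, without advancing time (a new reading comes with each control period).
- cams.camera(name): name is "scene" or "top" or "wrist"; returns the picture (480x640x3 uint8, blue, green, red); there is no depth.
- cams.camera_model(name): a dict with "intrinsics" (3x3 intrinsics, pixels), "xyz" and "attitude" of the camera in the world; the wrist camera has in their place "T_tool_cam" (4x4, takes a point from camera to tool coordinates, whose origin is the TCP and whose axes are the flange's). Camera axes: x right, y up, looking along -z (the intrinsics and any distortion apply to the point x, -y, -z); pixel columns grow to the right and rows downward; lengths in m; the calibration is good to about 2 mm. A picture is of the moment at which its call begins: read the wrist's pose just before it. camera_model takes no time and is no camera call.
- hand_in(): hands the job in; it is judged then, once.
Trained networks look in the newest picture that a camera, given by its name, has taken for a name from the list of things; names that differ only in an ending like _2 or _b are one class to them, and where a whole thing is asked for, a point or a joint stands for the part that bears it (a point fixed in the world has none). Each returns a list of dicts, best first, with "conf" (0 to 1); they miss things now and then, are a little off and sometimes report something else, mostly with a low value. They report only what shows in the picture. A call takes as long as a camera call. They do not tell look-alikes from the thing itself.
- nets.search_frame(camera, query): "extent" ([left, top, right, bottom] in pixels, round what is visible of it).
- nets.mark_of(camera, query): "centre" ([column, row] in pixels: a listed point, or the origin of a listed thing).
The state is a dict: "time_s": time; "qpos": joint angles; "joint_vel": joint speeds; "tau": joint torques, N m; "ee_pos": TCP position; "eef_rot": TCP orientation; "force": force on the tool from outside, world axes, zero at the start; "moment": the same for the moment, N m; "grip_width": finger opening in m; "grip_force": force on a finger pad.
Only numpy, scipy, OpenCV 4.12 (cv2) and the standard library are available. Lean on these libraries where they do the work, as an engineer would, in place of code of your own. Each camera call takes 0.05 s, during which the arm holds its last target. There are 200 camera calls.

## Task

Open the clamp of the little titration stand by turning its red knob a quarter turn anticlockwise to its stop, then take the pH electrode (blue head, amber shaft) out of the grey probe rack and lower it upright through the clamp's bore and on through the port in the lid of the glass vessel below. Stop with its tip about 2 cm above the vessel's floor and finish while holding it there, still and upright, so that a colleague can tighten the clamp on it; the clamp stays open and the electrode must not be let go. The electrode is glass, so do not force it; leave the black-headed temperature probe in the rack and do not knock over or shift anything else on the bench.

Things in the scene. Friction and masses are not known exactly. Their poses are not given: they have to be found in the camera images.
- stand: Fixed titration stand. Origin on the bench under the axis of clamp bore and vessel, z up. Grey base, x -90 to +130 mm, y +-75, 12 mm thick; steel support rod of 16 mm at x = +105 mm, top at 168 mm, carries an arm towards -x with the aluminium clamp head: x -50 to +30 mm, 46 mm wide, 126 to 150 mm above the bench. Vertical bore 13.5 mm wide at x = y = 0; knob at x = -23 mm.
- clamp_bore (a point): Centre of the top of the clamp's bore (first bushing), on the rim of a white funnel 6 mm tall, 156 mm above the bench, 19 mm wide inside, narrowing to the 13.5 mm bore at 150 mm, which goes straight down to the head's underside at 126 mm. While the clamp is closed a brass cam covers about half of it.
- clamp_knob (a joint): Angle of the red clamp knob about its vertical axis, rad: 0 fully closed, grows anticlockwise seen from above, stop at 1.57 (fully open). Starts between 0 and 0.4. The cam leaves the bore at about 1.25; the clamp counts as open above 1.3. It turns with 0.05 N m of friction and stays where it is left.
- knob_grip (a point): On the axis of the clamp knob, 169 mm above the bench, 7 mm below the top of its red bar. The bar is 30 mm long along this point's x, 10 mm thick along its y, 156 to 176 mm above the bench, over a 24 mm black disc on the head's top (150 mm). The point turns with the knob: at angle 0 the bar lies along the stand's x, pointing at the bore.
- vessel: Glass titration vessel, 64 mm wide, seated on the stand's base straight under the clamp's bore; fixed. White lid 70 mm wide, top at 86 mm above the bench, with a white flared port (30 mm outside, top at 96 mm) in the middle and two grey plugs. Origin: centre of its underside, 12 mm above the bench.
- port (a point): Centre of the top of the lid's port (the second bushing), 96 mm above the bench, straight under the clamp's bore. 20 mm wide inside at the top, narrowing to a 14 mm hole at 86 mm, straight down to the lid's underside at 80 mm.
- vessel_floor (a point): Centre of the inside floor of the vessel, 16 mm above the bench.
- probe_rack: Grey plastic rack for probes, 64 x 200 x 80 mm tall (long side along its y), fixed to the bench; origin at the centre of its underside. Three holes 13 mm wide and 74 mm deep at y = -65, 0 and +65 mm; the electrode and the temperature probe stand in the outer two, either way round, the middle one is empty.
- electrode: The pH electrode, loose, upright in the rack, 60 to 130 g. Origin at its tip, z up the shaft. Amber shaft 12 mm wide from 0 to 145 mm, tip rounded over the lowest 6 mm to a flat 4 mm wide; round blue head with white band, 24 mm wide, from 145 to 191 mm. In the rack its tip stands 6 mm above the bench, in a hole 74 mm deep, where it may lean by up to 0.02 rad.
- electrode_tip (a point): The electrode's tip (lower end, on its axis).
- electrode_head (a point): Point on the axis in the middle of the electrode's blue head, 168 mm above its tip: the place to grip it.
- electrode_neck (a point): Point on the electrode's axis, 115 mm above its tip: it comes into the clamp's bore when the electrode is at its depth.
- temp_probe: Temperature probe: bare steel shaft 12 mm wide, 110 mm long, and a black head with yellow band, 24 mm wide, its top 162 mm above the bench in the rack; loose, upright in the rack. To be left there. Origin at its tip.
- buffer_red: White buffer bottle with red label, 56 mm wide, 110 mm tall, loose bystander. Origin at the centre of its underside.
- buffer_green: White buffer bottle with green label, 56 mm wide, 110 mm tall, loose bystander. Origin at the centre of its underside.
- beaker: Glass beaker, 68 mm wide, 90 mm tall, loose bystander. Origin at the centre of its underside.
- micro_rack: Grey microtube rack, 84 x 127 x 40 mm, loose bystander. Origin at the centre of its underside.
- tip_box: Blue box of white pipette tips, 85 x 122 x 60 mm, loose bystander. Origin at the centre of its underside.
Things that resemble listed ones, but are neither listed nor needed, are in the scene too. There is more than one size of the electrode; the job needs the smallest.

How it is judged:
By the outcome, as a careful person would: the job done as asked, in the order asked, and still so for the second after the job is handed in, while the arm keeps its last pose, push and grip.
It also fails if it takes over 72 s, if anything falls off the work surface, if the arm or the gripper's body presses on something with over 40 N, if the wrist force passes 120 N, or if a joint passes its speed limit or range.

## Working session

There is one attempt and no reset: what is moved stays moved. The work goes in short steps, Python scripts to look and compute and a tool call to move; the robot and the scene stay as the last step left them, time stands still between calls to the robot, and variables do not carry over. Pictures are saved under pics/ and viewed, at most 10 in all, crops included, and the job is handed in when it is done.

Besides the shell and the picture viewer there is one more tool, called after "Emit:" as name([rows], argument=value, ...), one row to a line, values as JSON. move_arm: Moves the arm, as the interface text tells. Its arguments: {"type":"object","properties":{"increments":{"type":"array"},"grip":{"type":"number"},"force":{"type":"number"}},"required":["increments"]}

```bash
ls; mkdir -p pics; python3 - <<'E'
from station import telemetry,cams,nets
import cv2
o=telemetry.get_obs();print({k:(v if not hasattr(v,'round') else v) for k,v in o.items()})
for c in("scene","top"):
    im=cams.camera(c);cv2.imwrite(f"pics/{c}0.png",im);m=cams.camera_model(c);print(c,m)
    for q in("electrode_head","temp_probe","knob_grip","clamp_bore","probe_rack","stand"):
        print(q,[(round(d["conf"],2),[round(x) for x in d["centre"]]) for d in nets.mark_of(c,q)[:5]])
print(cams.camera_model("wrist"))
E
```

```text
pics
{'time_s': 0.0, 'qpos': array([-1.38259783e+00,  3.00485672e-01,  1.52158748e+00, -5.85668365e-05,
        1.32071041e+00, -6.66158635e-02]), 'joint_vel': array([-1.16722603e-03, -5.60165505e-04,  1.32063208e-03, -7.77151823e-04,
       -4.40549597e-05, -1.64302390e-03]), 'tau': array([ 1.92975247e-03, -5.31812096e+01, -3.52735806e+01,  7.08930963e-02,
        2.44248100e-02, -5.76898401e-05]), 'ee_pos': array([ 0.13855938, -0.53198162,  0.20487564]), 'eef_rot': array([-3.14040061e+00, -2.26727386e-05,  2.54828873e-01]), 'force': array([ 0.23673   ,  0.21334573, -0.25276481]), 'moment': array([-2.31843666e-02,  9.38112094e-03,  5.74627003e-05]), 'grip_force': 0.0, 'grip_width': 0.0940104852375262}
scene {'intrinsics': array([[543.91135713,   0.        , 323.56400542],
       [  0.        , 543.91135713, 240.00799481],
       [  0.        ,   0.        ,   1.        ]]), 'xyz': array([ 1.5150526 , -0.27966921,  1.04442718]), 'attitude': array([ 0.82277139, -0.02046745,  1.32149065])}
electrode_head [(0.85, [248, 228]), (0.76, [222, 181]), (0.52, [238, 220])]
temp_probe []
knob_gr
[... 569 characters left out ...]
 [438, 260])]
knob_grip [(0.49, [228, 255])]
clamp_bore [(0.89, [231, 246]), (0.7, [485, 288])]
probe_rack [(0.65, [414, 260]), (0.15, [484, 288])]
stand [(0.58, [241, 251])]
{'intrinsics': array([[403.49283273,   0.        , 316.88619339],
       [  0.        , 403.49283273, 235.88666197],
       [  0.        ,   0.        ,   1.        ]]), 'T_tool_cam': array([[ 2.27670896e-04,  9.59838126e-01,  2.80554309e-01,
         8.37104626e-02],
       [ 9.99999960e-01, -2.65187015e-04,  9.57594272e-05,
        -9.24368520e-04],
       [ 1.66312909e-04,  2.80554276e-01, -9.59838148e-01,
        -1.78993315e-01],
       [ 0.00000000e+00,  0.00000000e+00,  0.00000000e+00,
         1.00000000e+00]])}
```

View pics/scene0.png

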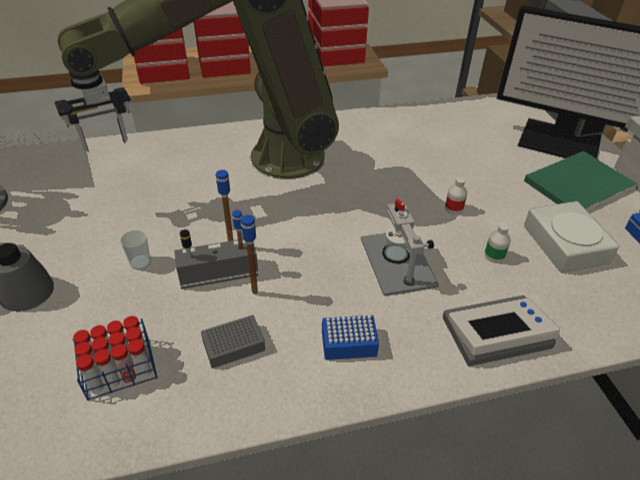

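View pics/top0.png

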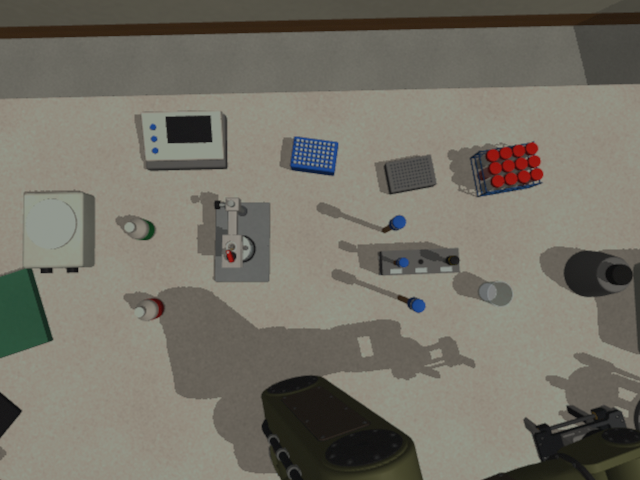

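The scene shows three blue-headed electrodes. Two tall ones stand on the bench, at top pixels (416,304) and (397,222). The short one is in the rack at top (403,262), scene (238,220), with the black-headed probe beside it at top (451,260). I choose the one in the rack. The stand's red knob is at top (230,255), scene (399,204). Next I'll triangulate and take a close crop.

```bash
cat > h.py <<'E'
import numpy as np,cv2
from scipy.spatial.transform import Rotation as R
from station import telemetry,cams,nets
def pose():
    o=telemetry.get_obs();T=np.eye(4);T[:3,:3]=R.from_euler('xyz',o['eef_rot']).as_matrix();T[:3,3]=o['ee_pos'];return T
def cam(c,T=None):
    m=cams.camera_model(c)
    if c=="wrist": W=(pose() if T is None else T)@m["T_tool_cam"];return m["intrinsics"],W[:3,:3],W[:3,3]
    return m["intrinsics"],R.from_euler('xyz',m["attitude"]).as_matrix(),m["xyz"]
def ray(C,p):
    K,r,t=C;d=np.linalg.inv(K)@[p[0],p[1],1];d=r@(d*[1,-1,-1]);return t,d/np.linalg.norm(d)
def proj(C,X):
    K,r,t=C;q=r.T@(np.array(X)-t);q=K@(q*[1,-1,-1]);return q[:2]/q[2]
def onz(C,p,z):
    t,d=ray(C,p);return t+d*(z-t[2])/d[2]
def tri(L):
    A=0;b=0;rs=[ray(C,p) for C,p in L]
    for t,d in rs: M=np.eye(3)-np.outer(d,d);A=A+M;b=b+M@t
    X=np.linalg.solve(A,b);return X,[round(1e3*np.linalg.norm(np.cross(X-t,d)),1) for t,d in rs]
E
python3 - <<'E'
from h import *
np.set_printoptions(precision=4,suppress=True)
S,T=cam("scene"),cam("top")
print("rack el",tri([(S,(238,220)),(T,(403,262))]),onz(T,(403,262),.174),onz(S,(238,220),.174))
print("tall A",tri([(S,(248,228)),(T,(416,302))]),tri([(S,(248,228)),(T,(396,222))]))
print("tall B",tri([(S,(222,181)),(T,(416,302))]))
print("knob",tri([(S,(399,204)),(T,(229,255))]),onz(T,(230,255),.169),onz(S,(399,204),.169))
print("bore",onz(T,(231,246),.156),onz(S,(404,210),.156))
print("base corners",[onz(T,p,.012)[:2] for p in((215,281),(270,281),(270,203),(215,203))])
print("rack corners",[onz(T,p,.08)[:2] for p in((379,275),(460,273),(460,249),(379,251))])
print("proj stand x", [proj(T,(x,.25,.15)) for x in(.4,.5)])
a=cv2.resize(cv2.imread("pics/scene0.png")[150:300,165:275],None,fx=4,fy=4,interpolation=2)
b=cv2.resize(cv2.imread("pics/top0.png")[190:300,200:280],None,fx=4,fy=4,interpolation=2)
b=cv2.copyMakeBorder(b,0,600-b.shape[0],0,0,0);cv2.imwrite("pics/crop1.png",np.hstack([a,b]))
E
```

```text
rack el (array([ 0.4931, -0.2196,  0.1746]), [np.float64(3.2), np.float64(3.2)]) [ 0.4924 -0.2229  0.174 ] [ 0.4937 -0.2166  0.174 ]
tall A (array([ 0.401 , -0.2277,  0.0813]), [np.float64(42.8), np.float64(42.8)]) (array([ 0.5839, -0.2015,  0.223 ]), [np.float64(0.4), np.float64(0.4)])
tall B (array([ 0.4018, -0.2392,  0.2288]), [np.float64(0.1), np.float64(0.1)])
knob (array([0.5186, 0.1923, 0.1702]), [np.float64(0.7), np.float64(0.7)]) [0.5188 0.1908 0.169 ] [0.5172 0.1922 0.169 ]
bore [0.5409 0.1909 0.156 ] [0.5283 0.2033 0.156 ]
base corners [array([0.4524, 0.2661]), array([0.449, 0.115]), array([0.6646, 0.1114]), array([0.6681, 0.264 ])]
rack corners [array([ 0.4603, -0.1765]), array([ 0.4606, -0.3867]), array([ 0.5229, -0.3892]), array([ 0.5226, -0.1783])]
proj stand x [array([207.8644, 304.6173]), array([207.4946, 263.4115])]
```

View pics/crop1.png

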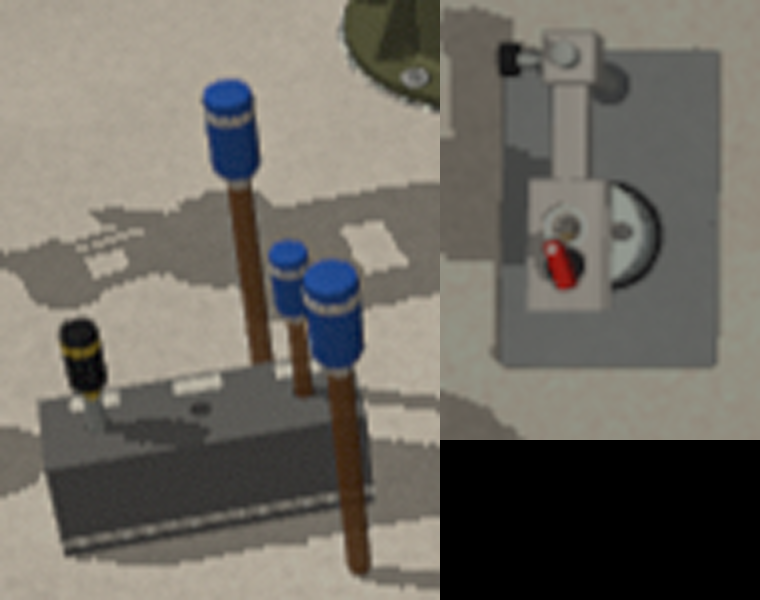

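The crop confirms it. The rack electrode is the smallest of the three, and the other two are longer and stand on the bench outside the rack. The knob bar points towards the bore, turned about 0.35 rad anticlockwise. I'll move above the knob at safe height.

Emit:
move_arm([
  [0,0,-0.057,0],
  [0,0,-0.057,0],
  [0.0343,-0.0378,0,0],
  [0.0343,-0.0378,0,0],
  [0.0343,-0.0378,0,0],
  [0.0343,-0.0378,0,0],
  [0.0343,-0.0378,0,0],
  [0.0343,-0.0378,0,0],
  [0.0343,-0.0378,0,0],
  [0.0343,-0.0378,0,0],
  [0.0343,-0.0378,0,0],
  [0.0343,-0.0378,0,0],
  [0.0343,-0.0378,0,0],
  [0.0343,-0.0378,0,0],
  [0.0343,-0.0378,0,0],
  [0.0343,-0.0378,0,0],
  [0.0343,-0.0378,0,0],
  [0.0343,-0.0378,0,0],
  [0,0,0.025,-0.12],
  [0,0,0.025,0],
], grip=0.4)

```text
time_s: 3.2
ee_pos: [0.5173, 0.192, 0.2684]
eef_rot: [-3.142, 0.0, 0.378]
force: [1.1, 0.9, 0.4]
grip_width: 0.0372
grip_force: 0.0
```

Emit:
move_arm([
  [0,0,0,0],
  [0,0,0,0],
  [0,0,0,0],
])

```text
time_s: 3.58
ee_pos: [0.5176, 0.1914, 0.2707]
eef_rot: [3.141, -0.002, 0.375]
force: [0.7, 0.6, 0.4]
grip_width: 0.0377
grip_force: 0.0
```

```bash
python3 - <<'E'
from h import *
np.set_printoptions(precision=4,suppress=True)
T=pose();im=cams.camera("wrist");C=cam("wrist",T);cv2.imwrite("pics/w1.png",im)
print(T[:3,3],telemetry.get_obs()['eef_rot'],telemetry.get_obs()['time_s'])
for q,z in(("knob_grip",.169),("clamp_bore",.156),("port",.096)):
    for d in nets.mark_of("wrist",q)[:3]: print(q,round(d["conf"],2),d["centre"],onz(C,d["centre"],z))
hsv=cv2.cvtColor(im,cv2.COLOR_BGR2HSV);m=(((hsv[...,0]<8)|(hsv[...,0]>172))&(hsv[...,1]>150)&(hsv[...,2]>70)).astype('uint8')
n,l,s,c=cv2.connectedComponentsWithStats(m);k=1+s[1:,4].argmax();ys,xs=np.where(l==k)
r=cv2.minAreaRect(np.c_[xs,ys].astype('float32'));print(r);b=cv2.boxPoints(r);print(np.array([onz(C,p,.176) for p in b]))
E
```

```text
[0.5176 0.1914 0.2707] [ 3.1415 -0.0016  0.3745] 3.625
knob_grip 0.61 [316.3, 237.3] [0.518  0.1928 0.169 ]
clamp_bore 0.82 [327.7, 204.0] [0.5415 0.1929 0.156 ]
port 0.62 [325.1, 190.6] [0.5409 0.1935 0.096 ]
((316.37017822265625, 237.9668426513672), (14.190885543823242, 40.260066986083984), 3.012787342071533)
[[0.5036 0.1933 0.176 ]
 [0.5318 0.2026 0.176 ]
 [0.5349 0.1932 0.176 ]
 [0.5068 0.1836 0.176 ]]
```

View pics/w1.png

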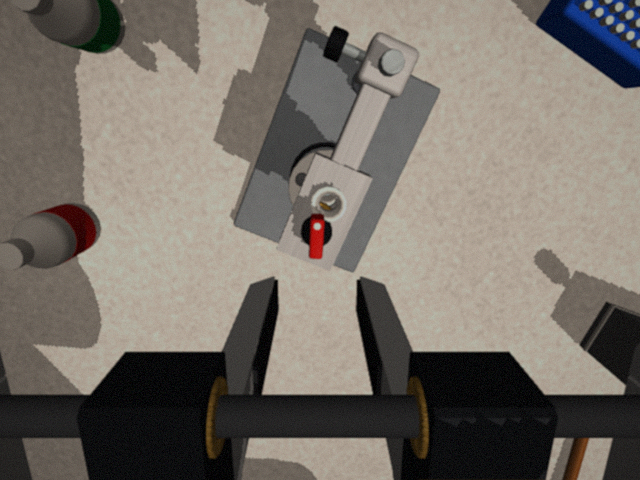

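The wrist image shows the red bar at (316,238), the bore funnel at (328,204), and the cam visible inside it. The tool is centred on the knob, so I descend.

Emit:
move_arm([
  [0.0015,-0.001,0.03,0.045],
  [0,0,0.03,0],
  [0,0,0.025,0],
  [0,0,0.015,0],
  [0,0,0.009,0],
  [0,0,0,0],
  [0,0,0,0],
])

```text
time_s: 4.65
ee_pos: [0.5186, 0.1929, 0.1613]
eef_rot: [3.142, -0.001, 0.33]
force: [-0.2, -0.3, -0.5]
grip_width: 0.0374
grip_force: 0.0
```

Emit:
move_arm([
  [0,0,0,0],
  [0,0,0,0],
  [0,0,0,0],
  [0,0,0,0],
  [0,0,0,0],
], grip=0, force=15)

```text
time_s: 5.28
ee_pos: [0.5185, 0.1924, 0.1606]
eef_rot: [3.141, -0.0, 0.33]
force: [1.0, -5.8, 2.3]
grip_width: 0.01
grip_force: 15.0
```

Emit:
move_arm([
  [0,0,0,-0.13],
  [0,0,0,-0.13],
  [0,0,0,-0.13],
  [0,0,0,-0.13],
  [0,0,0,-0.13],
  [0,0,0,-0.13],
  [0,0,0,-0.13],
  [0,0,0,-0.13],
  [0,0,0,-0.1],
  [0,0,0,-0.04],
  [0,0,0,0],
])

```text
time_s: 6.65
ee_pos: [0.5172, 0.1934, 0.1606]
eef_rot: [-3.139, -0.001, 1.511]
force: [-9.2, 1.3, 6.2]
grip_width: 0.01
grip_force: 15.0
```

```bash
python3 -c "
from h import *
o=telemetry.get_obs();print(o['moment'],o['force'],o['eef_rot'])"
```

```text
[ 0.18770783  1.76125479 -0.01128867] [-9.19880156  1.29355644  6.21022391] [-3.13890404e+00 -5.87960545e-04  1.51076481e+00]
```

Emit:
move_arm([
  [0,0,0,-0.03],
  [0,0,0,-0.02],
  [0,0,0,0],
  [0,0,0,0],
])

```text
time_s: 7.15
ee_pos: [0.5172, 0.1934, 0.1606]
eef_rot: [-3.139, -0.001, 1.56]
force: [-9.5, 1.2, 6.0]
grip_width: 0.01
grip_force: 15.0
```

```bash
python3 -c "
from h import *
o=telemetry.get_obs();print(o['moment'],o['force'],o['eef_rot'])"
```

```text
[ 0.06202793  1.74189983 -0.17563992] [-9.47125569  1.24281959  6.03312469] [-3.13889379e+00 -7.11522372e-04  1.55998142e+00]
```

Emit:
move_arm([
  [0,0,0,0],
  [0,0,0,0],
  [0,0,-0.02,0],
  [0,0,-0.03,0],
  [0,0,-0.05,0],
  [0,0,-0.01,0],
  [0,0,0,0],
  [0,0,0,0],
  [0,0,0,0],
], grip=0.3)

```text
time_s: 8.28
ee_pos: [0.518, 0.1928, 0.2693]
eef_rot: [-3.14, 0.001, 1.56]
force: [0.5, -0.1, 0.7]
grip_width: 0.0284
grip_force: 0.0
```

```bash
python3 - <<'E'
from h import *
np.set_printoptions(precision=4,suppress=True)
T=pose();im=cams.camera("wrist");C=cam("wrist",T);cv2.imwrite("pics/w2.png",cv2.resize(im[130:330,200:440],None,fx=3,fy=3))
print(T[:3,3],telemetry.get_obs()['eef_rot'],telemetry.get_obs()['time_s'])
for q,z in(("knob_grip",.169),("clamp_bore",.156),("port",.096)):
    for d in nets.mark_of("wrist",q)[:3]: print(q,round(d["conf"],2),d["centre"],onz(C,d["centre"],z))
hsv=cv2.cvtColor(im,cv2.COLOR_BGR2HSV);m=(((hsv[...,0]<8)|(hsv[...,0]>172))&(hsv[...,1]>150)&(hsv[...,2]>70)).astype('uint8')
m[:130]=0;m[330:]=0;m[:,:200]=0;m[:,440:]=0
n,l,s,c=cv2.connectedComponentsWithStats(m);k=1+s[1:,4].argmax();ys,xs=np.where(l==k)
r=cv2.minAreaRect(np.c_[xs,ys].astype('float32'));print(r);b=cv2.boxPoints(r);print(np.array([onz(C,p,.176) for p in b]))
E
```

```text
[0.518  0.1928 0.2693] [-3.1402  0.0004  1.5598] 8.325
knob_grip 0.93 [317.0, 238.7] [0.5194 0.1923 0.169 ]
clamp_bore 0.6 [346.8, 236.6] [0.5418 0.1898 0.156 ]
port 0.62 [344.6, 214.5] [0.544  0.1928 0.096 ]
((316.0, 239.0), (14.0, 40.0), 0.0)
[[0.5136 0.1793 0.176 ]
 [0.514  0.2088 0.176 ]
 [0.5238 0.2087 0.176 ]
 [0.5236 0.1792 0.176 ]]
```

View pics/w2.png

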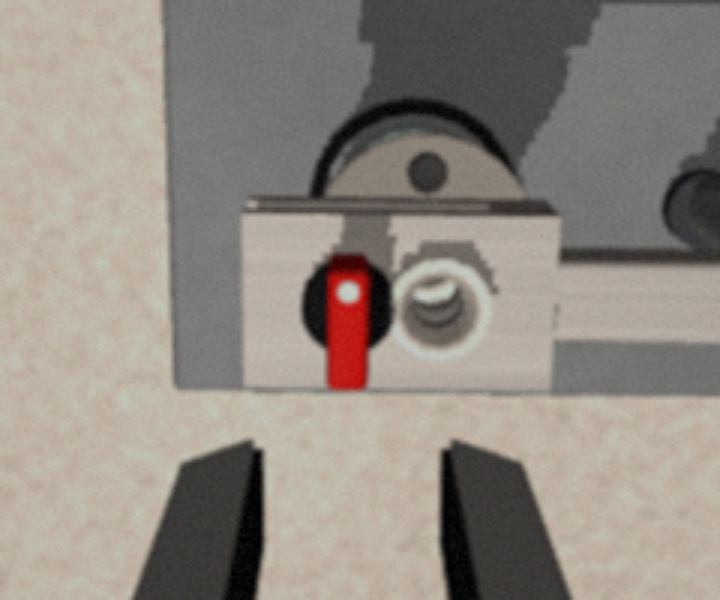

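The crop shows the knob bar now across the head (along the stand's y, at the stop). The bore funnel at crop (442,308) is clear with no cam in it. Next I go to the rack electrode.

Emit:
move_arm([
  [0,0,-0.035,0],
  [-0.0458,-0.0023,0,0],
  [-0.0458,-0.0023,0,0],
  [-0.0458,-0.0023,0,0],
  [-0.0458,-0.0023,0,0],
  [-0.0458,-0.0023,0,0],
  [-0.0458,-0.0023,0,0],
  [-0.0458,-0.0023,0,0],
  [-0.0458,-0.0023,0,0],
  [-0.0458,-0.0023,0,0],
  [0,0,0,0.173],
  [0,0,0,0.173],
  [0,0,0,0.173],
  [0,0,0,0.173],
  [0,0,0,0.173],
  [0,0,0,0.173],
  [0,0,0,0.173],
  [0,0,0,0.173],
  [0,0,0,0.173],
  [0,0,0,0],
], grip=0.6)

```text
time_s: 10.98
ee_pos: [0.493, -0.2191, 0.3054]
eef_rot: [-3.142, 0.0, 0.004]
force: [-0.5, -0.2, 0.0]
grip_width: 0.0563
grip_force: 0.0
```

Emit:
move_arm([
  [0,0,0,0],
  [0,0,0,0],
  [0,0,0,0],
])

```text
time_s: 11.35
ee_pos: [0.493, -0.2191, 0.3054]
eef_rot: [-3.142, 0.0, 0.004]
force: [-0.5, -0.3, -0.3]
grip_width: 0.0563
grip_force: 0.0
```

```bash
python3 - <<'E'
from h import *
np.set_printoptions(precision=4,suppress=True)
T=pose();im=cams.camera("wrist");C=cam("wrist",T);cv2.imwrite("pics/w3.png",im)
print(T[:3,3],telemetry.get_obs()['eef_rot'],telemetry.get_obs()['time_s'])
for d in nets.mark_of("wrist","electrode_head")[:4]: print(round(d["conf"],2),d["centre"],onz(C,d["centre"],.174))
hsv=cv2.cvtColor(im,cv2.COLOR_BGR2HSV);m=cv2.inRange(hsv,(100,120,40),(130,255,255))
n,l,s,c=cv2.connectedComponentsWithStats(m)
for k in range(1,n):
    if s[k,4]>150: print(s[k],c[k],onz(C,c[k],.197))
E
```

```text
[ 0.493  -0.2191  0.3054] [-3.1415 -0.      0.0036] 11.4
0.97 [315.9, 226.2] [ 0.4937 -0.2169  0.174 ]
[554   0  86  26 638] [605.6442  11.8009] [ 0.6423 -0.4015  0.197 ]
[306 208  26  13 169] [318.3432 213.3314] [ 0.5096 -0.2187  0.197 ]
[304 219  30  30 713] [318.5835 233.7489] [ 0.4941 -0.219   0.197 ]
```

View pics/w3.png

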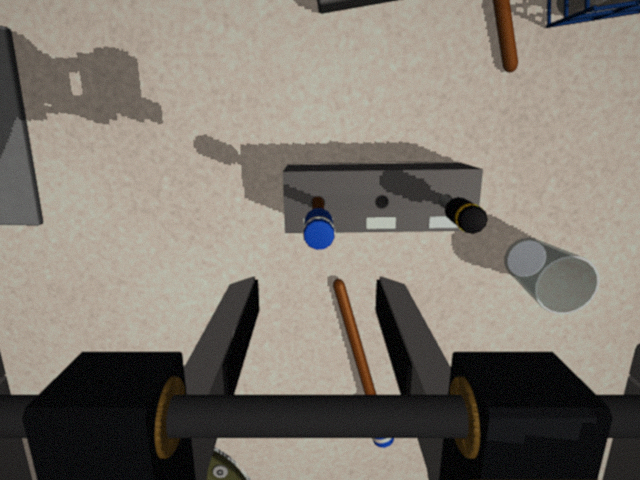

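The wrist image shows the target's blue top at (319,234), and the two long electrodes' shafts at (340,283) and (510,65). The second isn't where I expected it, so I'll check the scene camera.

```bash
python3 - <<'E'
from h import *
im=cams.camera("scene");t=cams.camera("top")
cv2.imwrite("pics/s2.png",np.hstack([cv2.resize(im[130:400,50:350],(400,360)),cv2.resize(t[120:390,300:600],(400,360))]))
C=cam("wrist");print(onz(C,(340,283),0),onz(C,(510,65),0),onz(cam("scene"),(254,291),0),proj(C,(.584,-.2015,.223)))
E
```

```text
[ 0.37139516 -0.24808069  0.        ] [ 0.63375956 -0.43219299  0.        ] [ 0.57492349 -0.20173605  0.        ] [291.04768757 105.13356766]
```

View pics/s2.png

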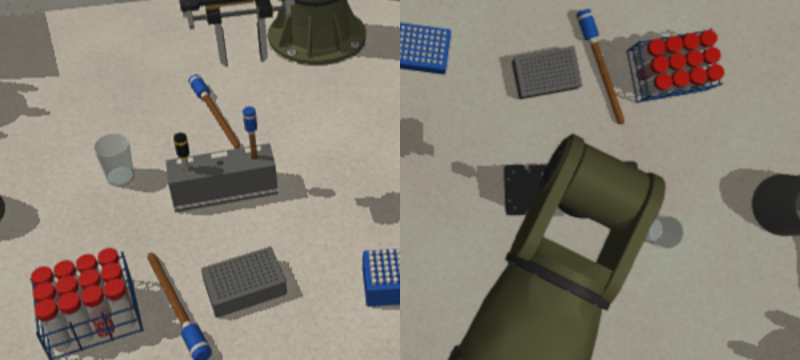

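Both long look-alikes, which stood free on their rounded tips, are lying on the bench, clear of the rack and the path. They were already down in the first wrist view, and my fingertips passed them about 6 cm above their tops. The target electrode still stands in the rack, so I continue with the grasp.

Emit:
move_arm([
  [0.0008,0,0.04,0],
  [0,0,0.04,0],
  [0,0,0.035,0],
  [0,0,0.02,0],
  [0,0,0.009,0],
  [0,0,0,0],
  [0,0,0,0],
])

```text
time_s: 12.42
ee_pos: [0.4942, -0.2193, 0.1624]
eef_rot: [3.141, -0.001, 0.003]
force: [0.4, 1.2, -0.0]
grip_width: 0.0565
grip_force: 0.0
```

Emit:
move_arm([
  [0,0,0,0],
  [0,0,0,0],
  [0,0,0,0],
  [0,0,0,0],
  [0,0,0,0],
  [0,0,0,0],
], grip=0, force=20)

```text
time_s: 13.18
ee_pos: [0.4939, -0.2192, 0.1615]
eef_rot: [3.141, -0.0, 0.003]
force: [0.1, -1.1, 0.5]
grip_width: 0.0236
grip_force: 20.0
```

Emit:
move_arm([
  [0,0,-0.005,0],
  [0,0,-0.01,0],
  [0,0,-0.015,0],
  [0,0,-0.015,0],
  [0,0,-0.015,0],
  [0,0,-0.015,0],
  [0,0,-0.015,0],
  [0,0,-0.025,0],
  [0,0,-0.035,0],
  [0,0,-0.035,0],
  [0,0,-0.01,0],
  [0,0,0,0],
  [0,0,0,0],
])

```text
time_s: 14.8
ee_pos: [0.4936, -0.219, 0.3549]
eef_rot: [-3.14, 0.002, 0.003]
force: [-0.3, 0.4, -2.1]
grip_width: 0.0234
grip_force: 20.0
```

```bash
python3 - <<'E'
from h import *
T=pose();im=cams.camera("wrist");s=cams.camera("scene")
X=T[:3,3];print(X)
C=cam("wrist",T);S=cam("scene")
for q in("electrode_tip","electrode_head","electrode_neck"):
    for c,CC in(("wrist",C),("scene",S)):
        for d in nets.mark_of(c,q)[:2]: print(q,c,round(d["conf"],2),np.round(d["centre"]))
off=dict(tip=-.1555,neck=-.0405,head=.0125)
for k,v in off.items(): P=X+[0,0,v];print(k,proj(C,P),proj(S,P))
p=proj(S,X+[0,0,-.08]).astype(int)
a=cv2.resize(s[p[1]-75:p[1]+75,p[0]-50:p[0]+50],(400,600),interpolation=2)
b=cv2.resize(im[180:480,217:417],(400,600));cv2.imwrite("pics/h1.png",np.hstack([a,b]));print(p)
E
```

```text
[ 0.49363309 -0.21899297  0.3549222 ]
electrode_tip wrist 0.95 [315. 221.]
electrode_tip wrist 0.65 [496.  75.]
electrode_tip scene 0.91 [223. 237.]
electrode_tip scene 0.55 [236. 210.]
electrode_head wrist 0.79 [320. 311.]
electrode_head scene 0.69 [230. 155.]
electrode_head scene 0.64 [195. 388.]
electrode_neck wrist 0.87 [316. 269.]
electrode_neck scene 0.89 [186. 362.]
electrode_neck scene 0.88 [231. 171.]
tip [318.68989267 219.37707994] [236.07830255 212.12623672]
neck [319.30171647 267.61324855] [231.55770796 173.0938112 ]
head [319.83169827 309.39699722] [229.27499691 153.38407012]
[233 187]
```

View pics/h1.png

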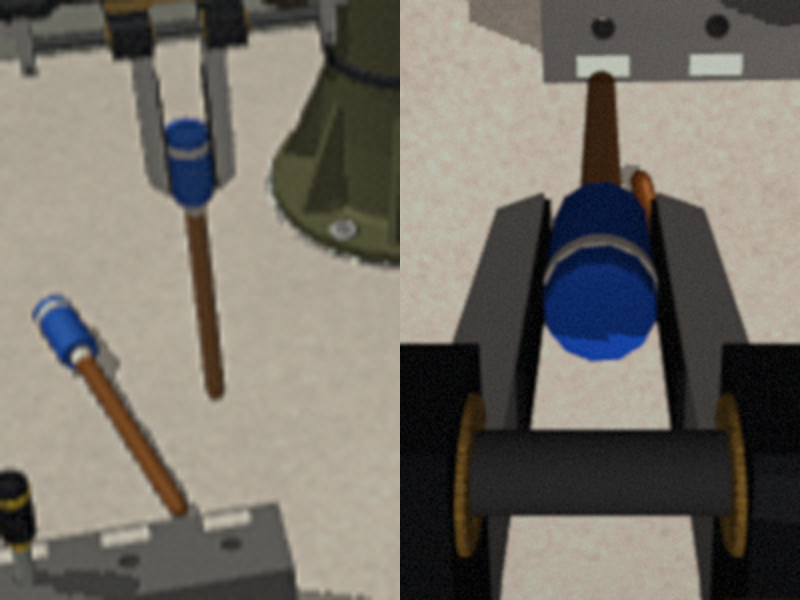

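The electrode hangs upright in the fingers, with the tip at wrist (317.5,217.5) and scene (237,211), within about 1 mm of the TCP axis. I carry it over the bore.

Emit:
move_arm([
  [0.002,-0.0155,0,0],
  [0.003,-0.03,0,0],
  [0.005,-0.045,0,0],
  [0.005,-0.045,0,0],
  [0.005,-0.045,0,0],
  [0.005,-0.045,0,0],
  [0.005,-0.045,0,0],
  [0.005,-0.045,0,0],
  [0.0045,-0.04,0,0],
  [0.0045,-0.03,0,0],
  [0.0025,-0.02,0,0],
  [0.001,-0.005,0,0],
  [0,0,0,0],
  [0,0,0,0],
  [0,0,0,0],
  [0,0,0,0],
])

```text
time_s: 17.2
ee_pos: [0.5402, 0.1911, 0.3565]
eef_rot: [-3.142, -0.0, 0.002]
force: [-1.4, -0.5, -1.6]
grip_width: 0.0231
grip_force: 20.0
```

```bash
python3 - <<'E'
from h import *
T=pose();im=cams.camera("wrist");s=cams.camera("scene")
X=T[:3,3];print(X,telemetry.get_obs()['eef_rot'])
C=cam("wrist",T);S=cam("scene")
for c in("wrist","scene"):
    for q in("electrode_tip","clamp_bore"):
        for d in nets.mark_of(c,q)[:2]: print(q,c,round(d["conf"],2),np.round(d["centre"],1))
P=X+[0,0,-.1555];B=(.5408,.192,.156);print(proj(C,P),proj(S,P),"bore",proj(C,B),proj(S,B))
p=proj(S,P).astype(int);print(p)
a=cv2.resize(s[p[1]-45:p[1]+45,p[0]-30:p[0]+30],(400,600),interpolation=2)
b=cv2.resize(im[150:270,277:357],(400,600),interpolation=2);cv2.imwrite("pics/h2.png",np.hstack([a,b]))
E
```

```text
[0.54024798 0.19114324 0.35654194] [-3.14157591e+00 -9.70224167e-05  2.55176805e-03]
electrode_tip wrist 0.65 [622.3 296.7]
electrode_tip wrist 0.64 [318.9 218.2]
clamp_bore wrist 0.92 [316.9 207.5]
electrode_tip scene 0.78 [162.7 322.7]
electrode_tip scene 0.74 [224.4 237.7]
clamp_bore scene 0.58 [403.  213.6]
clamp_bore scene 0.25 [395.9 255.4]
[318.48344786 219.76172528] [403.26706263 199.74900332] bore [317.41844586 207.84740691] [401.53414497 213.69291393]
[403 199]
```

View pics/h2.png

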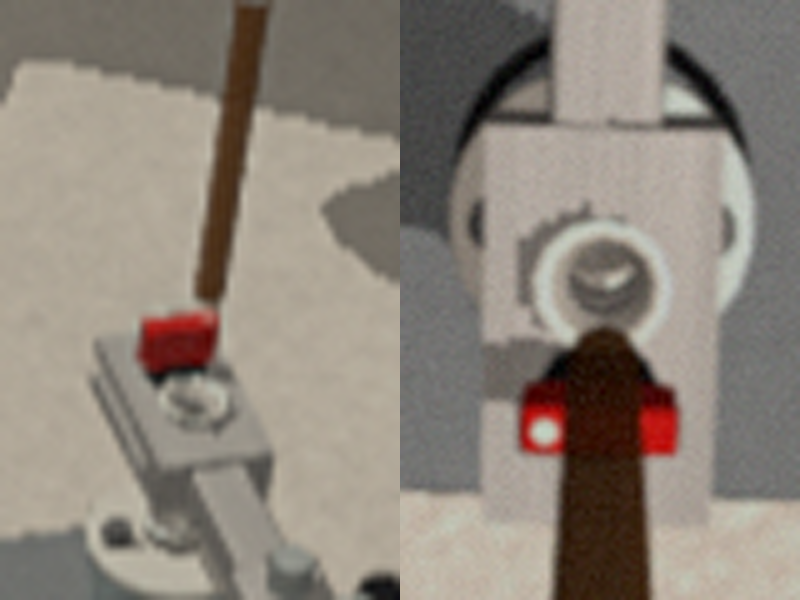

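Wrist crop: funnel centre at about (317.6,207.3), tip at (318,218) and 45 mm higher. Converted, they align to within 1 mm. The scene view agrees, so I lower into the funnel while watching the force.

Emit:
move_arm([
  [0,-0.0004,0.01,0],
  [0,0,0.012,0],
  [0,0,0.012,0],
  [0,0,0.008,0],
  [0,0,0.004,0],
  [0,0,0.003,0],
  [0,0,0,0],
  [0,0,0,0],
])

```text
time_s: 18.5
ee_pos: [0.5403, 0.1919, 0.3077]
eef_rot: [-3.141, -0.0, 0.003]
force: [-0.3, -0.1, -1.2]
grip_width: 0.024
grip_force: 20.0
```

Emit:
move_arm([
  [0,0,0.003,0],
  [0,0,0.003,0],
  [0,0,0,0],
  [0,0,0,0],
])

```text
time_s: 19.0
ee_pos: [0.5402, 0.1919, 0.3015]
eef_rot: [-3.142, -0.0, 0.003]
force: [-0.5, 0.3, -0.9]
grip_width: 0.0239
grip_force: 20.0
```

Emit:
move_arm([
  [0,0,0.003,0],
  [0,0,0.004,0],
  [0,0,0.004,0],
  [0,0,0.004,0],
  [0,0,0,0],
])

```text
time_s: 19.62
ee_pos: [0.5401, 0.1919, 0.286]
eef_rot: [3.141, 0.0, 0.003]
force: [1.0, 0.1, -1.4]
grip_width: 0.0234
grip_force: 20.0
```

Emit:
move_arm([
  [0,0,0.005,0],
  [0,0,0.005,0],
  [0,0,0.005,0],
  [0,0,0,0],
  [0,0,0,0],
])

```text
time_s: 20.25
ee_pos: [0.5402, 0.1919, 0.2715]
eef_rot: [3.142, 0.0, 0.003]
force: [1.4, -0.4, -1.2]
grip_width: 0.0237
grip_force: 20.0
```

Emit:
move_arm([
  [0.0003,0,0.005,0],
  [0,0,0.005,0],
  [0,0,0.005,0],
  [0,0,0.005,0],
  [0,0,0,0],
  [0,0,0,0],
])

```text
time_s: 21.0
ee_pos: [0.5405, 0.1919, 0.2515]
eef_rot: [3.142, 0.0, 0.003]
force: [0.9, -0.2, -2.5]
grip_width: 0.0238
grip_force: 20.0
```

Emit:
move_arm([
  [0,0,0.003,0],
  [0,0,0.003,0],
  [0,0,0.003,0],
  [0,0,0.003,0],
  [0,0,0,0],
  [0,0,0,0],
])

```text
time_s: 21.75
ee_pos: [0.5405, 0.1919, 0.2393]
eef_rot: [3.141, 0.0, 0.003]
force: [0.9, -0.9, -2.1]
grip_width: 0.0237
grip_force: 20.0
```

Emit:
move_arm([
  [0,0,0.004,0],
  [0,0,0.004,0],
  [0,0,0.005,0],
  [0,0,0.005,0],
  [0,0,0,0],
])

```text
time_s: 22.38
ee_pos: [0.5404, 0.1918, 0.2208]
eef_rot: [3.141, 0.001, 0.003]
force: [2.6, -1.0, -3.4]
grip_width: 0.0237
grip_force: 20.0
```

Emit:
move_arm([
  [0.0003,0,0.005,0],
  [0,0,0.005,0],
  [0,0,0.005,0],
  [0,0,0.005,0],
  [0,0,0,0],
  [0,0,0,0],
])

```text
time_s: 23.12
ee_pos: [0.5407, 0.1919, 0.2012]
eef_rot: [3.141, 0.0, 0.003]
force: [2.6, -1.8, -2.4]
grip_width: 0.0234
grip_force: 20.0
```

Emit:
move_arm([
  [0.0004,0.0003,0.004,0],
  [0,0,0.004,0],
  [0,0,0.0015,0],
  [0,0,0,0],
  [0,0,0,0],
  [0,0,0,0],
  [0,0,0,0],
])

```text
time_s: 24.0
ee_pos: [0.5412, 0.1916, 0.192]
eef_rot: [-3.142, 0.0, 0.003]
force: [1.5, -0.8, -1.7]
grip_width: 0.0234
grip_force: 20.0
```

```bash
python3 - <<'E'
from h import *
o=telemetry.get_obs();print(o['moment'],o['force'],o['joint_vel'].round(4))
T=pose();im=cams.camera("wrist");s=cams.camera("scene");X=T[:3,3];C=cam("wrist",T);S=cam("scene")
for q in("electrode_head","electrode_tip"):
    for c in("wrist","scene"):
        for d in nets.mark_of(c,q)[:3]: print(q,c,round(d["conf"],2),np.round(d["centre"],1))
for v in(.0125,.0355,-.1555): print(v,proj(C,X+[0,0,v]),proj(S,X+[0,0,v]))
p=proj(S,X+[0,0,-.08]).astype(int)
a=cv2.resize(s[p[1]-60:p[1]+60,p[0]-40:p[0]+40],(400,600),interpolation=2);b=cv2.resize(im[120:420,217:417],(400,600))
cv2.imwrite("pics/h3.png",np.hstack([a,b]));print(p)
E
```

```text
[-0.06672881 -0.2113889  -0.03330705] [ 1.54547171 -0.79748452 -1.69911038] [-0.0013  0.0002 -0.0005  0.0011  0.0017  0.0008]
electrode_head wrist 0.61 [313.8 311.6]
electrode_head wrist 0.45 [317.8 212.4]
electrode_head scene 0.83 [197.5 196.1]
electrode_head scene 0.73 [406.5 197.8]
electrode_head scene 0.72 [198.3 387.4]
electrode_tip scene 0.97 [160.7 323.9]
electrode_tip scene 0.55 [226.1 236.4]
0.0125 [319.86306413 309.34803627] [403.75304072 198.87478314]
0.0355 [320.26597718 335.57605407] [404.8837997  191.52869111]
-0.1555 [318.48633689 219.72863476] [396.22562155 247.77743579]
[399 226]
```

View pics/h3.png

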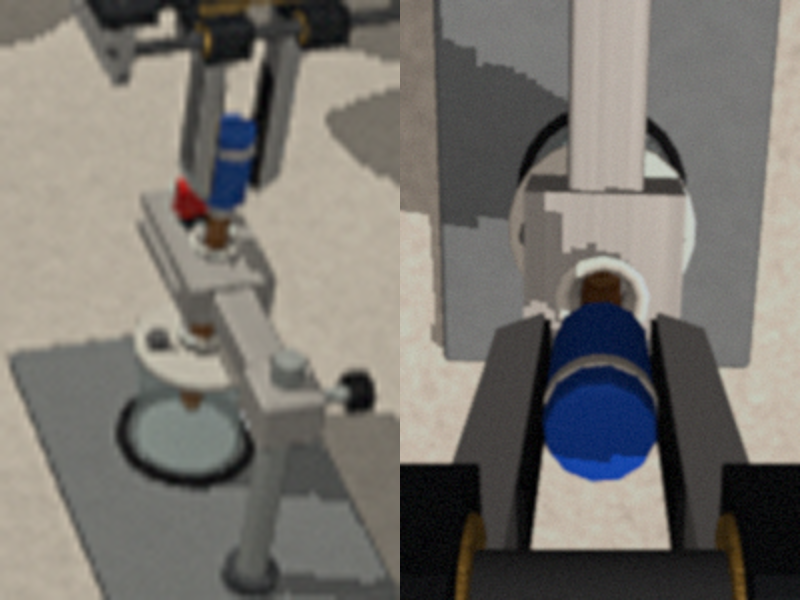

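The last view shows the electrode upright through the funnel, bore and port, with the tip inside the vessel at scene (397,248). The predicted pixel for 2 cm above the floor is (396,248). It hasn't slipped in the grip, the forces are below 2 N, and the arm is still, so I hand in.

```bash
python3 -c "
from station import hand_in
print(hand_in())"
```

```text
the job is handed in; nothing more can be done
None
```

I opened the clamp to its stop and handed in with the small electrode held upright through bore and port, its tip about 2 cm above the vessel floor; two longer look-alike electrodes standing free on the bench fell over early in the run, as far as I can tell without the arm touching them.

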